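Fetch the tape measure from under the drying rack with the reacher

ROBOT

A 6-joint arm with a two-finger parallel gripper is mounted at the origin on the work surface. World frame = base frame: x ahead of the robot, y to its left, z up, the work surface at z = 0. Lengths are in m, angles in rad, forces in N, time in s.
With the tool pointing down it reaches from about 0.3 to 0.875 m from the base axis. Payload 6.4 kg.
Tool frame: the origin (TCP) lies on the front face of the gripper's body, between the roots of the fingers; the fingertips stand 73 mm ahead of it and the grasp point (between the pads) lies ctrl.pinch_z ahead of it (ctrl.pinch_z is the distance from the TCP to the grasp point, in m); z points along the fingers, x is the direction in which the jaws open and shut, and the axes are right-handed (so a half turn about z gives the same grasp; the last joint's range is limited). The gripper opens to 85 mm and grips with 20 to 120 N. Pads are 22 mm wide; open, the fingers measure 114 mm over their backs; the gripper's body (76 mm by 85 mm) begins 54 mm behind the grasp point. The pads swing forward as they close: fully open they stand 13 mm farther back than shut.
Start: joints at [-1.395, 0.181, 1.607, -0, 1.354, -0.206], TCP at [0.214, -0.534, 0.304] pointing down, gripper open.
Joint ranges: [-2.99, 2.99], [-0.89, 2.07], [0.3, 2.58], [-1.14, 4.28], [0, 2.63], [-3.12, 3.12]. Speed limits (rad/s): [2.57, 2.57, 3.01, 3.14, 3.14, 3.14].

INTERFACE

Orientations are given as a unit quaternion [w, x, y, z].
In Python, from bench import ctrl gives the robot as it stands.
- The arm moves only by the tool move_arm, never from a script. Its argument "rows" is text: rows parted by semicolons, each of 7 numbers parted by spaces: the shift along the tool's x, y, z in cm, then the turn, a rotation vector about the tool's x, y, z in degrees, then the opening, from 0 (shut) to 1 (fully open). In form: x y z rx ry rz grip; .... A call has 1 to 20 rows; each row shifts and turns the commanded pose from where the row before left it, along the tool's axes as they then stand; what a row does not reach is not made up. A row lasts 1/10 s, in which the tool goes at most 50 mm and 8.59 degrees, less where a joint would pass 70% of its speed; a pose out of reach is approached as far as the arm can. A call with a gripper value outside its range is refused whole. The fingers move at their own pace and stop on an object; the grip force is fixed at half the most. Time passes only in rows, so rows that do not move let the fingers close. It gives the time, the measured TCP pose, the force and the opening at its end, in the units of the state.
- ctrl.get_obs(): the state, without advancing time (a new reading comes with each control period).
- ctrl.camera(name): name is "scene" or "side" or "wrist"; returns a dict with "color" (384x512x3 uint8, blue, green, red), "fx", "fy", "cx", "cy" (pixels), "rvec" (rotation vector, rad) and "tvec" (3), from world to camera coordinates, as OpenCV has them. Camera axes: x right, y down, z forward; pixel columns grow to the right and rows downward; lengths in m; the calibration is good to about 2 mm. A picture is of the moment at which its call begins. There is no depth.
- ctrl.hand_in(): hands the job in, once; it reports no verdict.
Trained networks look in the newest picture that a camera, given by its name, has taken for a name from the list of things; names that differ only in an ending like _2 or _b are one class to them, and where a whole thing is asked for, a point or a joint stands for the part that bears it (a point fixed in the world has none). Each returns a list of dicts, best first, with "confidence" (0 to 1); they miss things now and then, are a little off and sometimes report something else, mostly with a low value. They report only what shows in the picture. A call takes as long as a camera call. They do not tell look-alikes from the thing itself.
- ctrl.look_for(camera, query): "bbox" ([left, top, right, bottom] in pixels, round what is visible of it).
- ctrl.trace(camera, query): "region" (384x512 bool, what is visible of it) and "bbox" ([left, top, right, bottom] in pixels, round what is visible of it).
The state is a dict: "time_s": time; "q": joint angles; "dq": joint speeds; "joint_efforts": joint torques, N m; "eef_pos": TCP position; "eef_rot": TCP orientation; "wrist_force": force on the tool from outside, world axes, zero at the start; "torque": the same for the moment, N m; "opening": opening from 0.0 (shut) to 1.0 (fully open).
Only numpy, scipy, OpenCV 4.12 (cv2) and the standard library are available. Lean on these libraries where they do the work, as an engineer would, in place of code of your own. Each camera call takes 0.05 s, during which the arm holds its last target.

TASK

The yellow tape measure has slid under the low wire drying rack: pick up the reacher, slide its open jaws around the tape under the rack, squeeze its trigger so both jaws grip the tape, and draw it fully clear of the rack, still gripped, without a finger touching it under there. Then stand the tape upright inside its empty outline (the one with the yellow patch) on the layout sheet, lengthwise in it, let the trigger spring open, and leave the tape there and the reacher lying flat on its side on the bench. Do not topple the tape, and leave the sanding block, level, screwdriver, glue bottle and tin where they are.

Things in the scene. Friction and masses are not known exactly. Their poses are not given: they have to be found in the camera images.
- reacher_grip (a point): Grip point of the reacher, lying on its side on the bench. x points along the tool to the jaws, y from black handle to orange trigger bar, z up. Midway between the handle's outer face (y -30 mm) and the trigger's (y +30 mm), 20 mm above the underside. Grip both together across y from above: 60 mm wide with trigger free, 40 mm fully squeezed. A few mm of squeeze already holds the tool.
- reacher_jaws (a point): Midway between the reacher's orange jaw pads: 170 mm ahead of reacher_grip along x, same height and axes. Pads 30 mm long, 8 to 34 mm above the underside. Trigger free: 73 mm clear between them, 127 mm over the jaws' outsides; parallel when closed on a 38 mm wide thing. Jaw tips end 10 (open) to 15 mm (closed) beyond the point, the front block (57 mm wide, 32 mm high) ends 52 mm behind it.
- trigger (a joint): Travel of the reacher's trigger bar in m: 0 free (jaws open), 0.020 fully squeezed. A spring resists with 6 N at first, 13 N at the end, and reopens the jaws. The pads meet a 38 mm wide thing at about 0.013, where the trigger stops; each jaw presses with about 1/3.6 of the squeeze beyond the spring's (30 to 40 N on the trigger grips well).
- jaw_l: The reacher's jaw on its +y side; origin at its pivot, 110 mm ahead of and 20 mm beside reacher_grip.
- jaw_r: The reacher's jaw on its -y side; origin at its pivot, 110 mm ahead of and 20 mm beside reacher_grip.
- reacher: The reacher, a loose 245 mm tool of about 0.21 kg, centre of mass 18 mm ahead of reacher_grip and 10 mm to -y; same axes, origin 20 mm below it on the underside. Handle 40 mm high; trigger bar 64 mm long in x, 3 to 39 mm above the underside. If fingers close evenly, the tool shifts by half the trigger's travel towards its +y as it is squeezed.
- tape_center (a point): Centre of the yellow tape measure (black round hub on each flank), standing on its base under the rack: 72 mm long in x, 38 mm wide in y with flat parallel flanks, 60 mm high; 0.10 to 0.18 kg. The point is 30 mm above its base; z up.
- tape: The same tape measure; origin at the centre of its base, same axes.
- rack_front (a point): Middle of the front edge of the fixed wire drying rack, on the bench. x points in under the rack, y along the edge. Rack 200 mm deep, 360 wide, four 12 mm corner posts; clear height under it 76 mm, top 97 mm. Tape and sanding block stand under it side by side, 140 mm apart, centres 50 to 60 mm in from the edge; either may be the left one.
- spot (a point): Centre of the tape's outline on the layout sheet, at bench level (sheet paper-thin, fixed). Outline 92 mm long in x, 58 mm wide in y, yellow patch inside. Either way round will do. The level lies 120 mm beyond it in x, the screwdriver 115 mm beside it on the -y side; the +y side and the near (-x) side are free.
- sander: Cork sanding block with wooden back, 100 x 45 x 36 mm, loose, under the rack beside the tape; origin under its centre, x lengthwise.
- level: Red spirit level, 25 x 200 x 40 mm, lying in its outline on the sheet; origin under its centre, y lengthwise.
- driver: Blue screwdriver, 180 mm, lying in its outline on the sheet, along its x.
- glue: Pale glue bottle, orange cap, 60 mm across, 170 mm high, at the left of the bench (robot's view); origin under its centre.
- stain: Tin of stain, 90 mm across, 110 mm high, at the left of the bench; origin under its centre.
Not all that is in view belongs to the job. Of the things like the tape, leave any that is blue or purple; of the rest the smaller one is meant.

How it is judged:
On the way, in this order (a step that is already met when the one before it is completed fails the run):
1. both jaws grip the tape while it is still under the rack (contact force between each of jaw_l, jaw_r and tape above 0.5 N and x of tape_center in the frame of rack_front above 0.02 m and value of joint trigger above 0.006 m), for 0.2 s.
2. the tape, still gripped by both jaws, is drawn clear of the rack (contact force between each of jaw_l, jaw_r and tape above 0.5 N and x of tape_center in the frame of rack_front below -0.038 m), for 0.1 s.
At the end, for the whole second after the job is handed in: Tape upright (0.1 rad) on the sheet, centre within 20 mm of its outline's centre, length within 0.3 rad of the outline's, either way round; trigger free (under 3 mm); reacher flat on its side on the bench (0.12 rad, underside within 12 mm of it); both at rest (horizontal distance between tape_center and spot below 0.02 m and angle between the x axis of tape_center and the x axis of spot, either way round below 0.3 rad and angle between tape_center's own z axis and vertical below 0.1 rad and height (world z) of tape_center between 0.025 and 0.036 m and value of joint trigger below 0.003 m and angle between reacher's own z axis and vertical below 0.12 rad and height (world z) of reacher below 0.012 m and linear speed of each of tape, reacher below 0.02 m/s); the robot touches nothing.
It fails at once if a finger touches the tape while it is under the rack (contact force between the fingers and tape above 0.3 N and x of tape_center in the frame of rack_front above 0 m).
It fails at once if the tape is toppled (angle between tape_center's own z axis and vertical above 0.7 rad).
It fails at once if another thing is shifted by more than 30 mm (distance of any of sander, level, driver, glue, stain from where it was at the start of the episode above 0.03 m).
It also fails if it takes over 46 s, if anything falls off the work surface, if the arm or the gripper's body presses on something with over 40 N, if the wrist force passes 120 N, or if a joint passes its speed limit or range.

## Working session

There is one attempt and no reset: what is moved stays moved. The work goes in short steps, Python scripts to look and compute and a tool call to move; the robot and the scene stay as the last step left them, time stands still between calls to the robot, and variables do not carry over. Pictures are saved under pics/ and viewed, and the job is handed in when it is done.

Besides the shell and the picture viewer there is one more tool, called after "Emit:" by a JSON object that holds its "op" and its "data". move_arm: Moves the arm, as the interface text tells. Its arguments: {"type":"object","properties":{"rows":{"type":"string"}},"required":["rows"]}

```bash
ls; mkdir -p pics; python3 - <<'E'
from bench import ctrl
import cv2
for n in ["scene","side","wrist"]:
    c=ctrl.camera(n); cv2.imwrite(f"pics/{n}0.png",c["color"]); print(n,c["fx"],c["cx"],c["rvec"],c["tvec"])
print(ctrl.get_obs(), ctrl.pinch_z)
E
```

```text
pics
scene 433.7721535983346 262.2687420163633 [ 1.19318452  2.0768363  -1.15314377] [ 0.21457616 -0.17296176  1.56971744]
side 402.7586575914192 248.13401110056515 [ 0.3512466  -2.79025696  1.14898994] [0.4692846  0.12873409 1.06165935]
wrist 282.8285295517354 254.60711669860018 [-2.39352116  1.61831271  0.24407708] [-0.57300603 -0.03779626  0.38069368]
{'time_s': 0.15, 'q': array([-1.39530526e+00,  1.81366982e-01,  1.60776409e+00,  3.49738124e-05,
        1.35381137e+00, -2.06280144e-01]), 'dq': array([ 0.0011513 , -0.00183824, -0.00404688,  0.00092219, -0.0014454 ,
        0.00218445]), 'joint_efforts': array([ 1.39926258e-03, -4.45252311e+01, -3.51693392e+01, -2.34232093e-04,
        5.81626766e-03,  1.90905510e-06]), 'eef_pos': array([ 0.21420217, -0.53326598,  0.30319984]), 'eef_rot': array([-4.96397646e-04,  8.28419313e-01, -5.60108014e-01, -4.57561148e-04]), 'wrist_force': array([-0.26522025, -0.50797558,  0.26004676]), 'torque': array([-0.01488644,  0.00247317,  0.01979433]), 'opening': 1.0014497750757663} 0.0539
```

View pics/scene0.png

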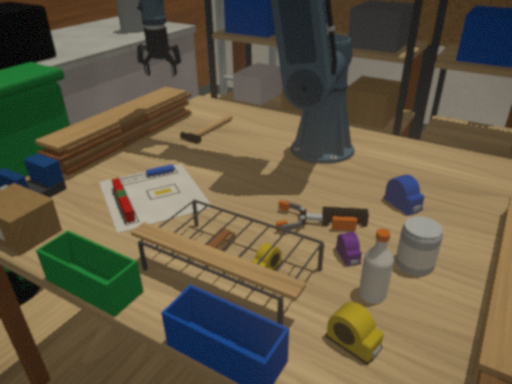

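View pics/side0.png

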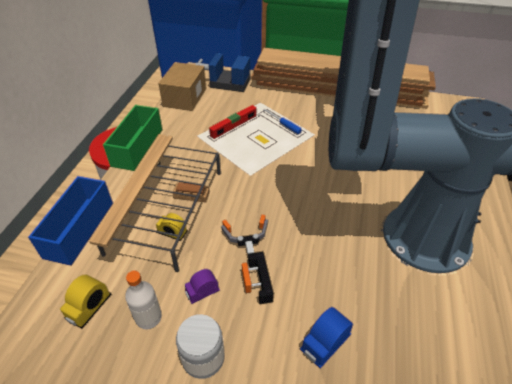

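View pics/wrist0.png

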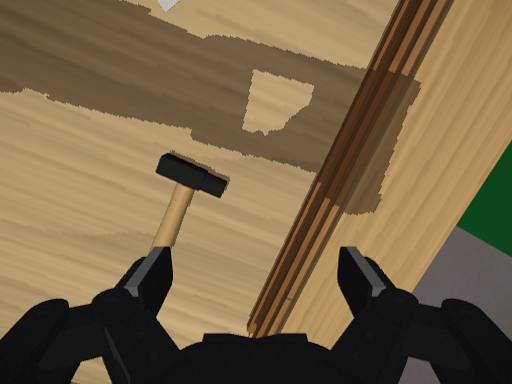

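Candidates for the tape in the scene picture are the small yellow one under the rack (268,256), the large yellow one (355,330), the purple one (347,247) and the blue one (405,193). The small yellow one under the rack fits the description. Next I'll measure and check a close crop.

```bash
cat > h.py <<'E'
import numpy as np, cv2
from bench import ctrl
from scipy.spatial.transform import Rotation as R
def cam(n): return ctrl.camera(n)
def KM(c):
    K=np.array([[c["fx"],0,c["cx"]],[0,c["fy"],c["cy"]],[0,0,1.]]); return K,cv2.Rodrigues(np.array(c["rvec"]))[0],np.array(c["tvec"]).reshape(3)
def ray(c,u,v):
    K,Rm,t=KM(c); d=Rm.T@np.linalg.inv(K)@np.array([u,v,1.]); return -Rm.T@t,d
def px2w(c,u,v,z):
    o,d=ray(c,u,v); return o+d*(z-o[2])/d[2]
def w2px(c,P):
    K,Rm,t=KM(c); return cv2.projectPoints(np.array(P,float).reshape(-1,3),np.array(c["rvec"],float),np.array(c["tvec"],float),K,None)[0].reshape(-1,2)
def tri(c1,p1,c2,p2):
    A=[];b=[]
    o1,d1=ray(c1,*p1);o2,d2=ray(c2,*p2)
    M=np.stack([d1,-d2],1);s=np.linalg.lstsq(M,o2-o1,rcond=None)[0]
    a=o1+d1*s[0];e=o2+d2*s[1];return (a+e)/2,np.linalg.norm(a-e)
E
python3 - <<'E'
from h import *
cs={}
for n in ["scene","side"]:
    c=cs[n]=cam(n)
    for q in ["tape","reacher","jaw_l","jaw_r","trigger","rack_front","spot","sander","level","driver","glue","stain"]:
        for d in ctrl.look_for(n,q)[:4]:
            b=np.array(d["bbox"]); m=((b[0]+b[2])/2,(b[1]+b[3])/2)
            print(n,q,round(d["confidence"],2),b.round().astype(int),px2w(c,*m,0.02)[:2].round(3))
    im=c["color"]
    K=cv2.resize(im[180:320,130:330] if n=="scene" else im[130:310,90:290],None,fx=4,fy=4 if n=="scene" else 3.3,interpolation=cv2.INTER_CUBIC)
    if n=="side": K=cv2.resize(im[130:310,90:290],None,fx=3.3,fy=3.3,interpolation=cv2.INTER_CUBIC)
    cv2.imwrite(f"pics/{n}_crop.png",K)
E
```

```text
scene tape 0.89 [323 301 383 364] [0.757 0.398]
scene tape 0.86 [386 173 426 213] [0.193 0.352]
scene tape 0.76 [338 231 364 265] [0.514 0.302]
scene tape 0.66 [253 241 281 274] [0.647 0.144]
scene reacher 0.58 [277 200 369 234] [0.426 0.19 ]
scene jaw_l 0.7 [277 198 304 209] [0.413 0.085]
scene jaw_l 0.45 [275 216 304 229] [0.495 0.124]
scene jaw_r 0.7 [277 198 304 209] [0.413 0.085]
scene jaw_r 0.45 [275 216 304 229] [0.495 0.124]
scene rack_front 0.8 [133 201 322 324] [0.709 0.073]
scene rack_front 0.61 [362 229 393 304] [0.548 0.379]
scene spot 0.83 [100 164 209 234] [ 0.586 -0.264]
scene spot 0.18 [112 176 135 225] [ 0.635 -0.335]
scene sander 0.76 [205 228 234 250] [0.643 0.005]
scene sander 0.38 [396 218 447 276] [0.427 0.449]
scene level 0.86 [113 178 137 226] [ 0.64  -0.326]
scene driver 0.75 [116 180 138 224] [ 0.637 -0.32 ]
scene driver 0.73 [129 163 177 175] [ 0.45  -0.394]
scene driver 0.66 [275 218 303 229] [0.499 0.125]
scene driver 0.6 [211 228 234 249] [0.642 0.011]
scene glue 0.57 [362 229 392 304] [0.548 0.378]
scene glue 0.23 [334 213 356 230] [0.418 0.25 ]
scene 
[... 365 characters left out ...]
424 0.079]
side jaw_l 0.53 [219 220 242 246] [0.5   0.127]
side jaw_r 0.71 [256 210 269 240] [0.424 0.079]
side jaw_r 0.53 [219 220 242 246] [0.5   0.127]
side trigger 0.71 [241 263 254 292] [0.422 0.246]
side rack_front 0.81 [ 88 131 223 272] [0.737 0.071]
side rack_front 0.58 [270 113 303 132] [ 0.448 -0.388]
side spot 0.66 [199 102 312 173] [ 0.531 -0.28 ]
side sander 0.81 [173 181 211 204] [0.648 0.013]
side level 0.56 [208 108 260 140] [ 0.622 -0.336]
side driver 0.72 [282 117 302 138] [ 0.426 -0.365]
side glue 0.84 [125 270 159 329] [0.641 0.361]
side glue 0.35 [219 215 273 301] [0.44  0.192]
side glue 0.34 [220 220 240 242] [0.503 0.119]
side stain 0.74 [176 317 224 379] [0.475 0.434]
```

View pics/scene_crop.png

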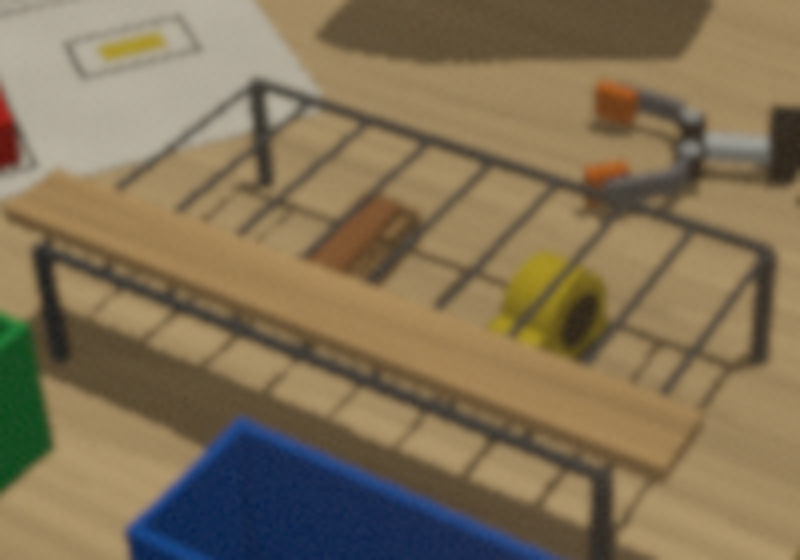

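View pics/side_crop.png

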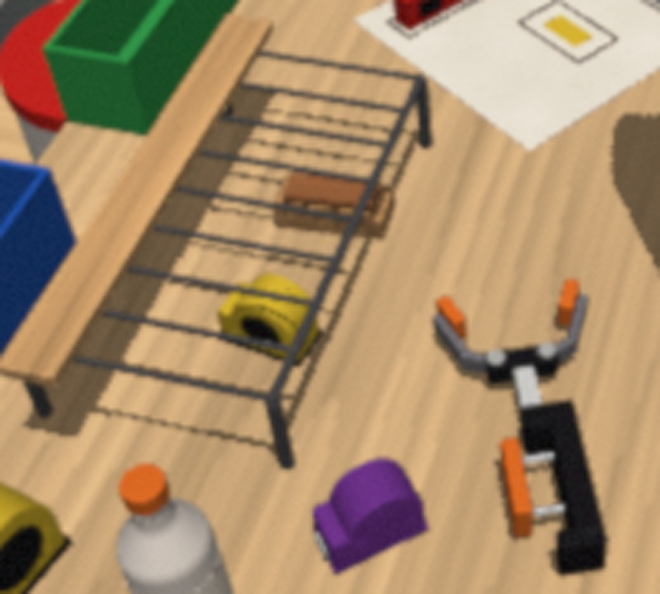

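The crops confirm it: a small yellow tape with a black hub is under the rack, and the sander is beside it. Next I'll measure the rack, outline and reacher from corner features.

```bash
python3 - <<'E'
from h import *
a=cam("scene");b=cam("side")
def S(p): return (p[0]/4+130,p[1]/4+180)
def D(p): return (p[0]/3.3+90,p[1]/3.3+130)
print("posts scene",[px2w(a,*S(p),0)[:2].round(3) for p in [(763,362),(266,183)]])
print("posts side",[px2w(b,*D(p),0)[:2].round(3) for p in [(287,465),(428,145)]])
print("top scene",[px2w(a,*S(p),.092)[:2].round(3) for p in [(765,252),(257,88)]])
print("top side",[px2w(b,*D(p),.092)[:2].round(3) for p in [(273,395),(420,80)]])
print("spot corners scene",[px2w(a,*S(p),0)[:2].round(3) for p in [(67,42),(178,15),(201,48),(82,78)]])
print("spot corners side",[px2w(b,*D(p),0)[:2].round(3) for p in [(518,20),(560,-2),(617,38),(578,62)]])
K,Rm,t=KM(cam("wrist"));o=ctrl.get_obs()
q=o["eef_rot"];Rt=R.from_quat([q[1],q[2],q[3],q[0]]).as_matrix()
print("wrist cam in tool",(Rt.T@(-Rm.T@t-o["eef_pos"])).round(3),"\n",(Rt.T@Rm.T).round(2))
for nm,c in(("scene",a),("side",b)):
  d=ctrl.trace(nm,"tape")
  for r in d:
    if 0.6<px2w(c,*np.mean(np.array(r["bbox"]).reshape(2,2),0),.02)[0]<.7: m=r["region"]; ys,xs=np.nonzero(m); print(nm,xs.mean(),ys.mean(),len(xs)); P=(xs.mean(),ys.mean())
  if nm=="scene":P1=P
print(tri(a,P1,b,P))
for nm,c,x0,y0,w,hh in(("scene",a,265,185,115,60),("side",b,210,200,75,110)):
  f=6
  cv2.imwrite(f"pics/{nm}_re.png",cv2.resize(c["color"][y0:y0+hh,x0:x0+w],None,fx=f if nm=="scene" else 5.4,fy=f if nm=="scene" else 5.4,interpolation=cv2.INTER_CUBIC))
E
```

```text
posts scene [array([0.604, 0.264]), array([ 0.608, -0.098])]
posts side [array([0.6  , 0.258]), array([ 0.602, -0.103])]
top scene [array([0.619, 0.265]), array([ 0.627, -0.081])]
top side [array([0.596, 0.26 ]), array([ 0.599, -0.088])]
spot corners scene [array([ 0.538, -0.342]), array([ 0.464, -0.295]), array([ 0.494, -0.248]), array([ 0.571, -0.296])]
spot corners side [array([ 0.568, -0.306]), array([ 0.535, -0.353]), array([ 0.463, -0.302]), array([ 0.493, -0.255])]
wrist cam in tool [-0.    -0.074 -0.07 ] 
 [[ 1.   -0.   -0.  ]
 [ 0.    0.96  0.29]
 [ 0.   -0.29  0.96]]
scene 268.2504230118443 255.99492385786803 591
side 170.8386454183267 226.06972111553785 502
(array([0.65428338, 0.15138403, 0.03250448]), np.float64(0.0009177822466208732))
```

View pics/scene_re.png

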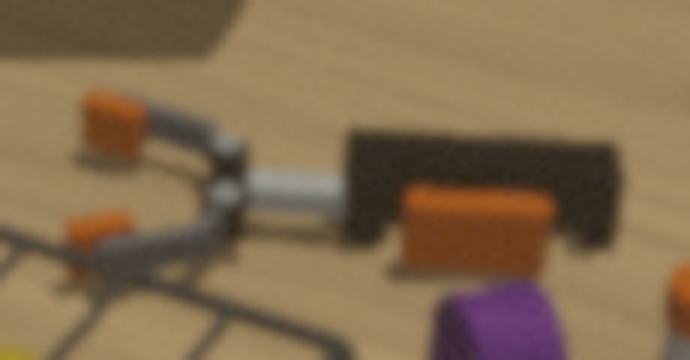

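View pics/side_re.png

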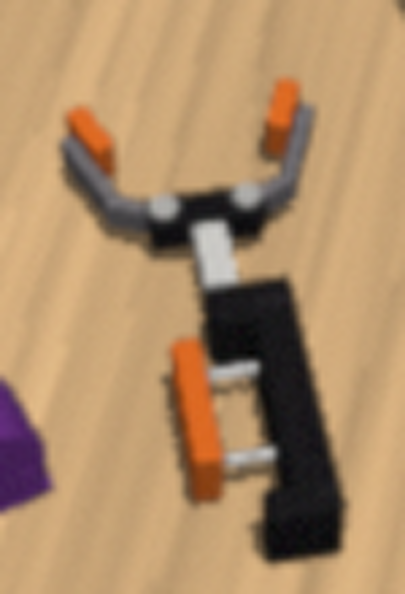

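Emit:
{"op": "move_arm", "data": {"rows": "-3.4 -2.7 0 0 0 0 1;-3.4 -2.7 0 0 0 0 1;-3.4 -2.7 0 0 0 0 1;-3.4 -2.7 0 0 0 0 1;-3.4 -2.7 0 0 0 0 1;-3.4 -2.7 0 0 0 0 1;-3.4 -2.7 0 0 0 0 1;-3.4 -2.7 0 0 0 0 1;-3.4 -2.7 0 0 0 0 1;-3.4 -2.7 0 0 0 0 1;-3.4 -2.7 0 0 0 0 1;-3.4 -2.7 0 0 0 0 1;-3.4 -2.7 0 0 0 0 1;-3.4 -2.7 0 0 0 0 1;-3.4 -2.7 0 0 0 0 1;-3.4 -2.7 0 0 0 0 1;-3.4 -2.7 0 0 0 0 1;-3.4 -2.7 0 0 0 0 1"}}

```text
time_s: 3.5
eef_pos: [0.4374, 0.2175, 0.3041]
eef_rot: [-0.0, 0.829, -0.56, 0.0]
wrist_force: [1.3, -0.7, 0.8]
opening: 1.002
```

Emit:
{"op": "move_arm", "data": {"rows": "0 0 0 0 0 -8 1;0 0 0 0 0 -8 1;0 0 0 0 0 -8 1;0 0 0 0 0 -8 1;0 0 0 0 0 -8 1;0 0 0 0 0 -8 1;0 0 0 0 0 -8 1;0 0 0 0 0 -8 1;0 0 0 0 0 -8 1;0 0 0 0 0 0 1;0 0 0 0 0 0 1"}}

```text
time_s: 4.6
eef_pos: [0.4372, 0.2154, 0.3039]
eef_rot: [-0.0, 0.999, 0.032, 0.0]
wrist_force: [0.0, -0.5, -0.5]
opening: 1.001
```

```bash
python3 - <<'E'
from h import *
c=cam("wrist");cv2.imwrite("pics/w1.png",c["color"])
print(ctrl.get_obs()["eef_pos"],ctrl.get_obs()["q"].round(2))
for q in ["reacher","trigger","jaw_l","jaw_r"]:
  for d in ctrl.look_for("wrist",q): print(q,d["confidence"],d["bbox"])
E
```

```text
[0.43723939 0.2153929  0.30392249] [ 0.21 -0.02  1.82  0.    1.34  0.15]
reacher 0.85 [184.5, 102.0, 319.2, 289.3]
trigger 0.65 [232.7, 121.7, 263.8, 176.8]
jaw_l 0.62 [270.1, 220.4, 319.9, 266.8]
jaw_l 0.6 [230.2, 229.1, 250.7, 283.9]
jaw_r 0.62 [270.1, 220.4, 319.9, 266.8]
jaw_r 0.6 [230.2, 229.1, 250.7, 283.9]
```

View pics/w1.png

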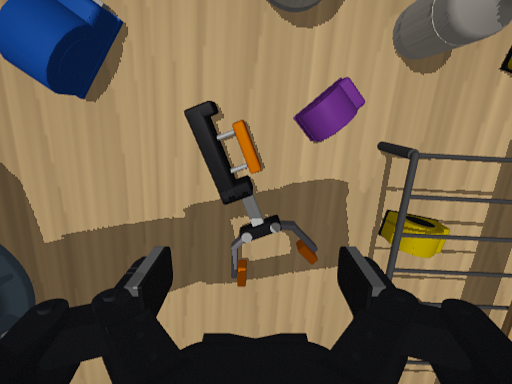

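```bash
python3 - <<'E'
from h import *
c=cam("wrist")
im=c["color"]
cv2.imwrite("pics/w1a.png",cv2.resize(im[95:295,175:325],None,fx=3,fy=3,interpolation=cv2.INTER_CUBIC))
cv2.imwrite("pics/w1b.png",cv2.resize(im[190:280,360:470],None,fx=6,fy=6,interpolation=cv2.INTER_CUBIC))
E
```

```text
(no output)
```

View pics/w1a.png

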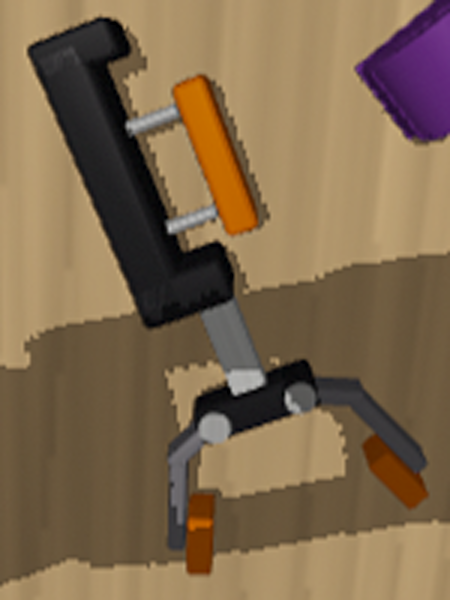

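View pics/w1b.png

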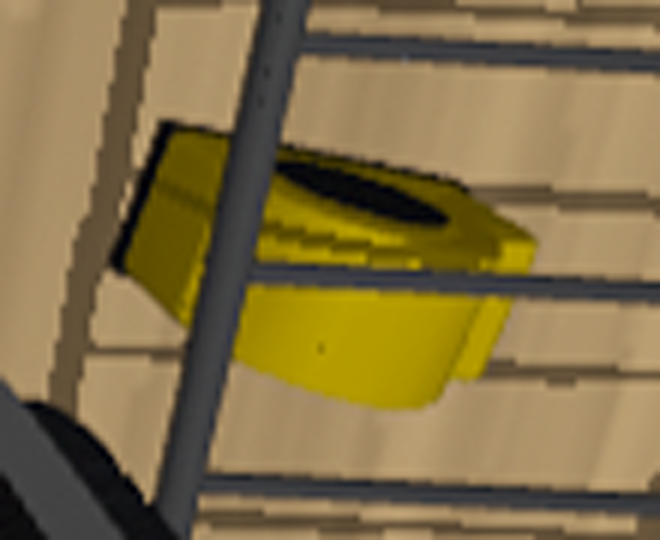

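```bash
cat >> h.py <<'E'
def pose2(x,y,a,P):
    P=np.array(P,float);ca,sa=np.cos(a),np.sin(a)
    return np.stack([x+ca*P[:,0]-sa*P[:,1],y+sa*P[:,0]+ca*P[:,1],P[:,2]],1)
def fit(c,mod,px,x0,line=()):
    from scipy.optimize import least_squares
    f=lambda s:(w2px(c,pose2(*s,mod))-np.array(px)).ravel()
    r=least_squares(f,x0,loss="soft_l1");return r.x,f(r.x).reshape(-1,2)
E
python3 - <<'E'
from h import *
c=cam("wrist")
A=lambda p:(p[0]/3+175,p[1]/3+95)
B=lambda p:(p[0]/6+360,p[1]/6+190)
mod=[(.11,-.02,.036),(.11,.02,.036),(.032,.030,.039),(-.032,.030,.039)]
px=[A((215,428)),A((300,397)),A((258,228)),A((207,80))]
s,r=fit(c,mod,px,[.42,.22,-1.3]);print(s.round(4),np.degrees(s[2]),r.round(1))
for p,z in [((32,52),.04),((32,52),.02),((148,325),.02),((148,325),.04),((105,18),.04),((205,78),.039),((258,228),.039),((200,535),.034),((395,470),.034)]:
    w=px2w(c,*A(p),z);d=w[:2]-s[:2];ca,sa=np.cos(s[2]),np.sin(s[2]);print(p,z,w[:2].round(3),"local",(d[0]*ca+d[1]*sa).round(4),(-d[0]*sa+d[1]*ca).round(4))
print("tape corners",[px2w(c,*B(p),0.0)[:2].round(3) for p in [(160,122),(120,268)]],[px2w(c,*B(p),0.01)[:2].round(3) for p in [(535,240),(480,380)]])
mod=[(-.036,.019,.0),(-.036,-.019,0),(.036,.019,.012),(.036,-.019,.012)]
s,r=fit(c,mod,[B(p) for p in [(160,122),(120,268),(538,240),(482,380)]],[.65,.14,0]);print(s.round(4),r.round(1))
E
```

```text
[ 0.4051  0.2393 -1.152 ] -66.00736301322839 [[-0.4  0.8]
 [ 0.2  1.4]
 [ 1.2 -0.2]
 [-0.8 -2.6]]
(32, 52) 0.04 [0.354 0.284] local -0.0614 -0.0285
(32, 52) 0.02 [0.349 0.283] local -0.063 -0.0329
(148, 325) 0.02 [0.4   0.172] local 0.0596 -0.0324
(148, 325) 0.04 [0.402 0.178] local 0.0542 -0.028
(105, 18) 0.04 [0.381 0.298] local -0.0631 0.0021
(205, 78) 0.039 [0.42  0.279] local -0.03 0.0294
(258, 228) 0.039 [0.444 0.222] local 0.0317 0.0286
(200, 535) 0.034 [0.428 0.077] local 0.1575 -0.0447
(395, 470) 0.034 [0.513 0.116] local 0.1567 0.0484
tape corners [array([0.625, 0.17 ]), array([0.623, 0.132])] [array([0.713, 0.15 ]), array([0.709, 0.114])]
[ 0.6682  0.142  -0.2446] [[ 8.7  1. ]
 [ 3.7  0.3]
 [-2.9 -0.8]
 [-6.8 -0.6]]
```

Reacher fit: grip point (0.405, 0.239), yaw −66°. The handle and trigger checks land within 2 mm of the given sizes. The tape's yaw is still unclear, so I'll take one look from above it.

Emit:
{"op": "move_arm", "data": {"rows": "3.7 1.2 0 0 0 0 1;3.7 1.2 0 0 0 0 1;3.7 1.2 0 0 0 0 1;3.7 1.2 0 0 0 0 1;3.7 1.2 0 0 0 0 1;0 0 0 0 0 0 1;0 0 0 0 0 0 1"}}

```text
time_s: 5.65
eef_pos: [0.6262, 0.1676, 0.3028]
eef_rot: [-0.0, 0.999, 0.033, -0.001]
wrist_force: [-0.3, -1.2, -0.4]
opening: 0.998
```

```bash
python3 - <<'E'
from h import *
c=cam("wrist");cv2.imwrite("pics/w2.png",c["color"])
import pickle;pickle.dump(c,open("w2.pkl","wb"))
im=c["color"];p=w2px(c,[.66,.145,.03])[0].astype(int);print(p)
x0,y0=p[0]-60,p[1]-45;cv2.imwrite("pics/w2a.png",cv2.resize(im[y0:y0+90,x0:x0+120],None,fx=6,fy=6,interpolation=cv2.INTER_CUBIC))
E
```

```text
[280 193]
```

View pics/w2.png

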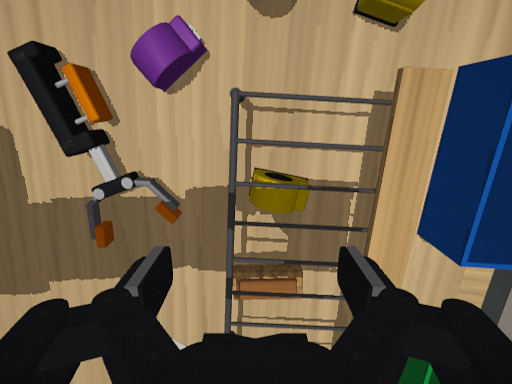

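View pics/w2a.png

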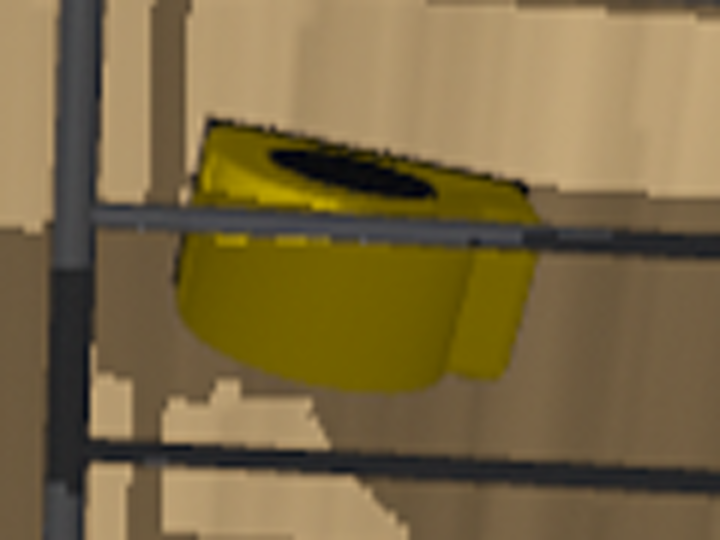

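```bash
python3 - <<'E'
from h import *
import pickle;c=pickle.load(open("w2.pkl","rb"))
B=lambda p:(p[0]/6+220,p[1]/6+148)
a=px2w(c,*B((210,118)),0.0);b=px2w(c,*B((528,188)),0.0);d=b-a;th=np.arctan2(d[1],d[0]);print(a.round(4),b.round(4),np.linalg.norm(d),np.degrees(th))
m=(a+b)/2;ctr=m[:2]+.019*np.array([np.sin(th),-np.cos(th)]);print("tape ctr",ctr)
print("check near edge bottom",px2w(c,*B((180,285)),0)[:2], "tab far",[px2w(c,*B(p),z)[:2].round(4) for p in [(540,220),(503,380)] for z in (0,.01,.015,.02)])
f=c["color"].copy()
print("rail",[px2w(c,u,v,.092)[:2].round(4) for u,v in [(235,93),(234,150),(231,255)]])
P=pose2(*ctr,th,[(sx*.036,sy*.019,0) for sx,sy in [(1,1),(1,-1),(-1,-1),(-1,1)]]);print(w2px(c,P).round(1))
print(R.from_rotvec([0,0,1]).as_matrix()[0,0])
E
```

```text
[0.6255 0.1704 0.    ] [0.698  0.1592 0.    ] 0.07341694370467194 -8.773887119936775
tape ctr [0.65886806 0.14604675]
check near edge bottom [0.62118758 0.13126292] tab far [array([0.7017, 0.152 ]), array([0.6995, 0.1544]), array([0.6984, 0.1556]), array([0.6973, 0.1568]), array([0.6977, 0.1132]), array([0.6957, 0.1167]), array([0.6947, 0.1184]), array([0.6936, 0.1201])]
rail [array([0.6011, 0.2574]), array([0.6025, 0.2043]), array([0.6044, 0.0886])]
[[307.5 179.2]
 [300.1 205.3]
 [249.5 194.4]
 [255.5 167.8]]
0.5403023058681398
```

Emit:
{"op": "move_arm", "data": {"rows": "-3.6 -1.43 1 0 0 0 1;-3.6 -1.43 1 0 0 0 1;-3.6 -1.43 1 0 0 0 1;-3.6 -1.43 1 0 0 0 1;-3.6 -1.43 1 0 0 0 1;-3.6 -1.43 1 0 0 0 1;0 0 1 0 0 -6.8 1;0 0 1 0 0 -6.8 1;0 0 1 0 0 -6.7 1;0 0 0 0 0 0 1;0 0 0 0 0 0 1"}}

```text
time_s: 6.8
eef_pos: [0.4039, 0.2393, 0.2143]
eef_rot: [-0.0, 0.978, 0.208, 0.0]
wrist_force: [-0.2, 0.1, -0.4]
opening: 1.001
```

```bash
python3 - <<'E'
from h import *
c=cam("wrist");cv2.imwrite("pics/w3.png",c["color"])
o=ctrl.get_obs();q=o["eef_rot"];Rt=R.from_quat([q[1],q[2],q[3],q[0]]).as_matrix();print(o["eef_pos"],Rt.round(3),o["q"].round(2))
print(w2px(c,pose2(.4051,.2393,-1.152,[(.11,-.02,.036),(.11,.02,.036),(.032,.030,.039),(-.032,.030,.039),(-.063,-.03,.04)])).round(1))
E
```

```text
[0.40433685 0.23927508 0.21462618] [[ 0.913  0.407  0.001]
 [ 0.407 -0.913  0.   ]
 [ 0.001  0.    -1.   ]] [ 0.28  0.05  1.95  0.    1.14 -0.14]
[[236.3 299.2]
 [275.1 299.2]
 [287.7 230.5]
 [290.2 163. ]
 [220.3 126.6]]
```

View pics/w3.png

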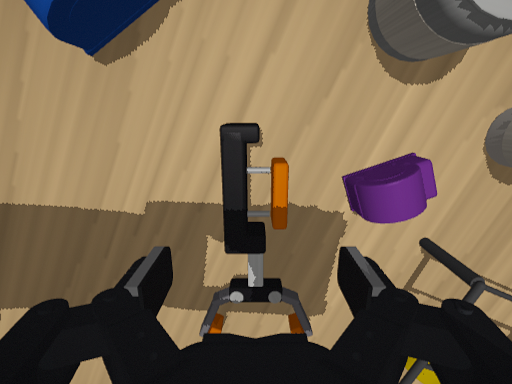

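The projected model lies on the reacher (handle at 225,190, trigger at 280,193), so I can descend over the grip.

Emit:
{"op": "move_arm", "data": {"rows": "0 0 3 0 0 0 1;0 0 4 0 0 0 1;0 0 3 0 0 0 1;0 0 2 0 0 0 1;0 0 1.2 0 0 0 1;0 0 0.5 0 0 0 1;0 0 0 0 0 0 1;0 0 0 0 0 0 1"}}

```text
time_s: 7.65
eef_pos: [0.4054, 0.2394, 0.078]
eef_rot: [-0.0, 0.978, 0.209, 0.001]
wrist_force: [0.8, -0.1, 0.0]
opening: 0.995
```

```bash
python3 - <<'E'
from h import *
c=cam("wrist");cv2.imwrite("pics/w4.png",c["color"]);s=cam("side");p=w2px(s,[.41,.23,.05])[0].astype(int)
cv2.imwrite("pics/s4.png",cv2.resize(s["color"][p[1]-75:p[1]+75,p[0]-100:p[0]+100],None,fx=4,fy=4))
print(ctrl.get_obs()["eef_pos"],ctrl.pinch_z)
E
```

```text
[0.40539988 0.2393254  0.07800317] 0.0539
```

View pics/w4.png

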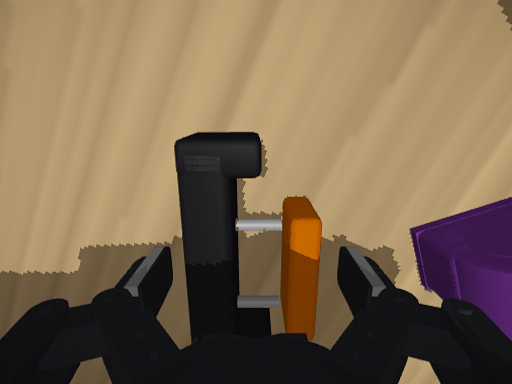

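View pics/s4.png

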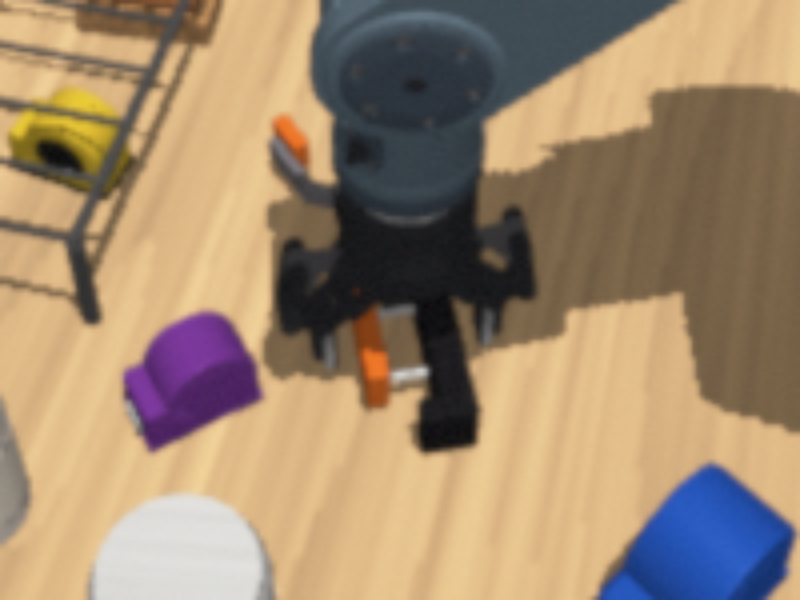

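Emit:
{"op": "move_arm", "data": {"rows": "0 0 0 0 0 0 0.85;0 0 0 0 0 0 0.75;0 0 0 0 0 0 0.7;0 0 0 0 0 0 0.66;0 0 0 0 0 0 0.66;0 0 0 0 0 0 0.66"}}

```text
time_s: 8.35
eef_pos: [0.4039, 0.2388, 0.0774]
eef_rot: [0.0, 0.978, 0.21, -0.001]
wrist_force: [-5.3, -3.1, 11.3]
opening: 0.664
```

```bash
python3 - <<'E'
from h import *
c=cam("wrist");cv2.imwrite("pics/w5.png",c["color"])
o=ctrl.get_obs();print(o["eef_pos"],o["opening"],o["wrist_force"])
E
```

```text
[0.40387287 0.2387974  0.07740604] 0.6660173972924716 [-5.71740001 -3.09878944 12.97710986]
```

View pics/w5.png

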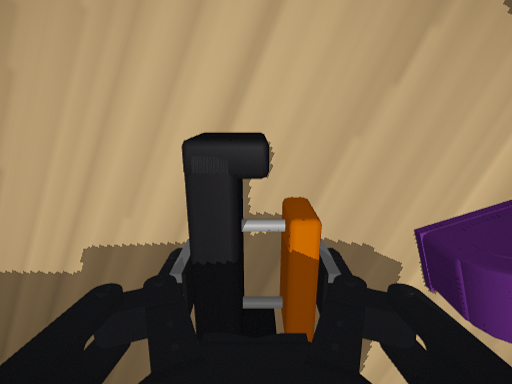

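Emit:
{"op": "move_arm", "data": {"rows": "0 0 -0.2 0 0 0 0.65;0 0 -0.2 0 0 0 0.65;0 0 0 0 0 0 0.65;0 0 0 0 0 0 0.65"}}

```text
time_s: 8.8
eef_pos: [0.4046, 0.2391, 0.0808]
eef_rot: [-0.0, 0.978, 0.209, 0.0]
wrist_force: [0.1, 1.3, -2.5]
opening: 0.653
```

Emit:
{"op": "move_arm", "data": {"rows": "-1 1.4 0 0 0 0 0.65;-1 1.4 0 0 0 0 0.65;-1 1.4 0 0 0 0 0.65;0 0 0 0 0 -5 0.65;0 0 0 0 0 -7 0.65;0 0 0 0 0 -7 0.65;0 0 0 0 0 -7 0.65;0 0 0 0 0 -7 0.65;0 0 0 0 0 -7 0.65;0 0 0 0 0 -7 0.65;0 0 0 0 0 -6 0.65;0 0 0 0 0 -4 0.65;0 0 0 0 0 0 0.65;0 0 0 0 0 0 0.65;0 0 0 0 0 0 0.65"}}

```text
time_s: 10.3
eef_pos: [0.3944, 0.1885, 0.0808]
eef_rot: [-0.0, 0.76, 0.65, -0.0]
wrist_force: [0.3, -1.1, -2.8]
opening: 0.654
```

```bash
cat > look.py <<'E'
from h import *
import sys
n=sys.argv[1]
c=cam("wrist");cv2.imwrite(f"pics/w{n}.png",c["color"]);s=cam("side")
o=ctrl.get_obs();q=o["eef_rot"];Rt=R.from_quat([q[1],q[2],q[3],q[0]]).as_matrix();x=Rt[:,0]
print(o["eef_pos"].round(4),"toolx deg",np.degrees(np.arctan2(x[1],x[0])).round(2),"op",o["opening"],"F",o["wrist_force"].round(1),"q",o["q"].round(2),o["time_s"])
for nm in("side","scene"):
    s=cam(nm) if nm=="scene" else s
    p=w2px(s,o["eef_pos"]+np.array([.1,0,-.04]))[0].astype(int);x0,y0=max(p[0]-100,0),max(p[1]-75,0)
    cv2.imwrite(f"pics/{nm}{n}.png",cv2.resize(s["color"][y0:y0+150,x0:x0+200],None,fx=4,fy=4,interpolation=cv2.INTER_CUBIC));print(nm,x0,y0)
E
python3 look.py 6
```

```text
[0.3944 0.1884 0.0809] toolx deg 81.12 op 0.6522363213592498 F [ 0.7 -0.2 -1. ] q [ 0.17  0.23  2.08  0.    0.82 -1.24] 10.4
side 125 172
scene 212 148
```

View pics/w6.png

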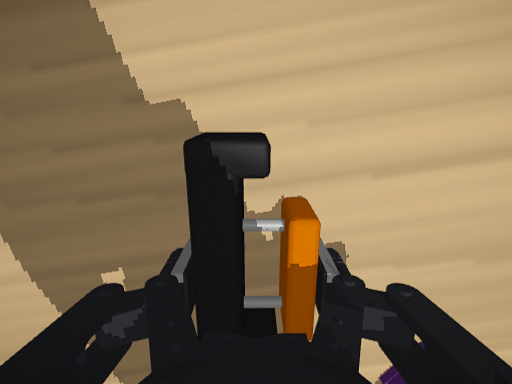

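View pics/side6.png

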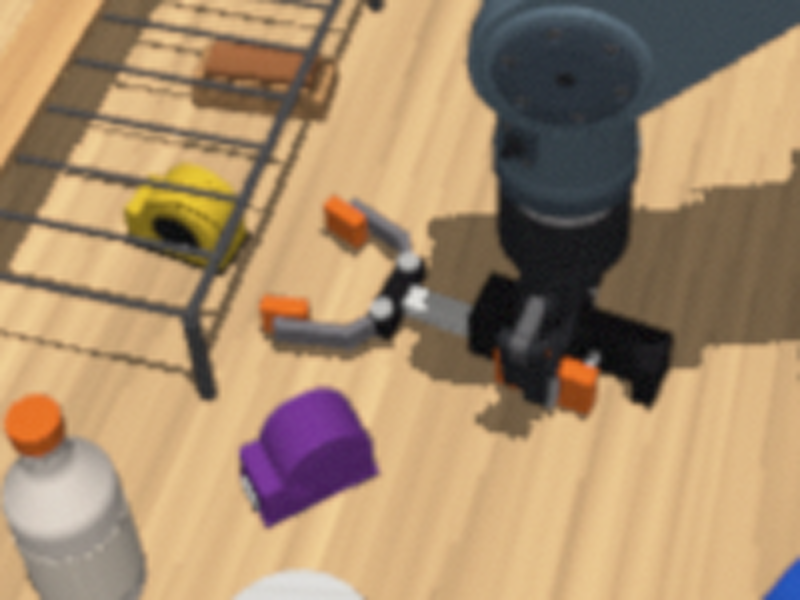

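View pics/scene6.png

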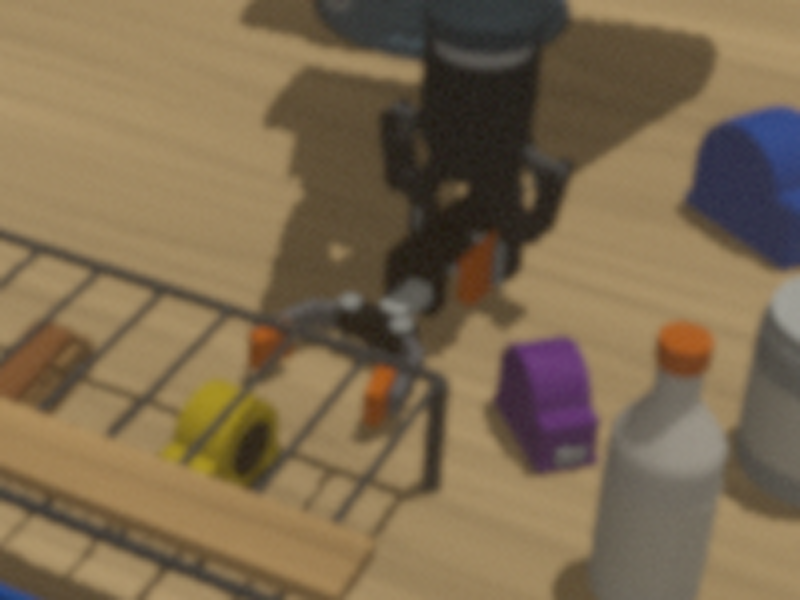

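```bash
python3 - <<'E'
from h import *
s=cam("side");D=lambda p:(p[0]/4+125,p[1]/4+172)
c=cam("scene");E=lambda p:(p[0]/4+212,p[1]/4+148)
for n,cc,F,pts in(("side",s,D,[(345,222),(285,312),(408,262),(382,308)]),("scene",c,E,[(267,348),(378,398),(350,301),(400,322)])):
    w=[px2w(cc,*F(p),z)[:2] for p,z in zip(pts,(.024 if n=="scene" else .026,)*2+(.039,.039))]
    jm=(w[0]+w[1])/2;pv=(w[2]+w[3])/2;
    print(n,np.round(w,4).tolist(),"jaw mid",jm.round(4),"piv mid",pv.round(4))
a=np.radians(-8.9);u=np.array([np.cos(a),np.sin(a)]);g=np.array([.3944,.1884]);print("expect",g+.157*u,g+.11*u)
E
```

```text
side [[0.5521, 0.1257], [0.5658, 0.2038], [0.499, 0.1568], [0.5044, 0.195]] jaw mid [0.559  0.1647] piv mid [0.5017 0.1759]
scene [[0.5611, 0.1283], [0.5712, 0.2102], [0.5085, 0.1598], [0.5131, 0.197]] jaw mid [0.5661 0.1693] piv mid [0.5108 0.1784]
expect [0.5495097  0.16411047] [0.50307559 0.17138186]
```

Emit:
{"op": "move_arm", "data": {"rows": "-0.3 0.7 0 0 0 0 0.65;-0.3 1 0 0 0 0 0.65;0 1.2 0 0 0 0 0.65;0 1.2 0 0 0 0 0.65;0 1.2 0 0 0 0 0.65;0 0.7 0 0 0 0 0.65;0 0 0 0 0 0 0.65;0 0 0 0 0 0 0.65"}}

```text
time_s: 11.35
eef_pos: [0.4524, 0.1733, 0.0806]
eef_rot: [-0.0, 0.759, 0.651, -0.0]
wrist_force: [0.2, -0.1, -2.0]
opening: 0.651
```

```bash
python3 look.py 7
```

```text
[0.452  0.1734 0.0806] toolx deg 81.19 op 0.6558364136989548 F [-0.1  0.2 -1.8] q [ 0.12  0.32  1.97  0.    0.86 -1.3 ] 11.45
side 104 163
scene 196 158
```

View pics/side7.png

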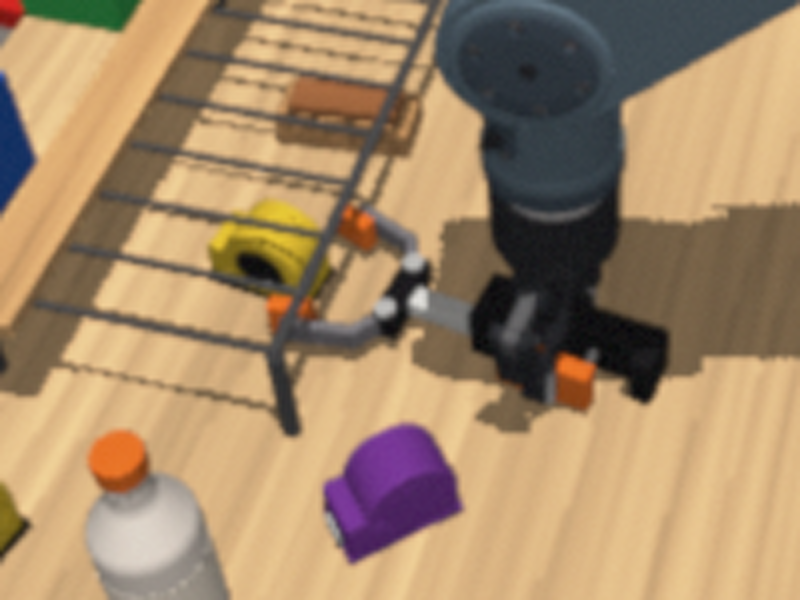

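View pics/scene7.png

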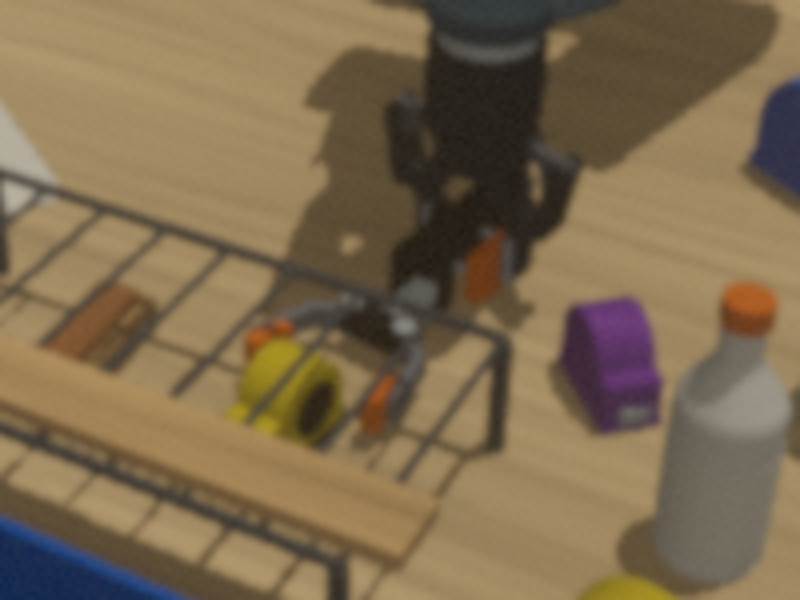

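Emit:
{"op": "move_arm", "data": {"rows": "0 0.7 0 0 0 0 0.65;0 1 0 0 0 0 0.65;0 1 0 0 0 0 0.65;0 0.7 0 0 0 0 0.65;0 0.3 0 0 0 0 0.65;0 0 0 0 0 0 0.65;0 0 0 0 0 0 0.65"}}

```text
time_s: 12.2
eef_pos: [0.489, 0.1676, 0.0806]
eef_rot: [-0.0, 0.759, 0.651, -0.0]
wrist_force: [-0.3, 1.1, -2.8]
opening: 0.648
```

```bash
python3 look.py 8
```

```text
[0.4888 0.1677 0.0807] toolx deg 81.18 op 0.6524716253510707 F [ 0.1  0.8 -2.2] q [ 0.1   0.38  1.88  0.    0.88 -1.32] 12.3
side 91 158
scene 187 165
```

View pics/side8.png

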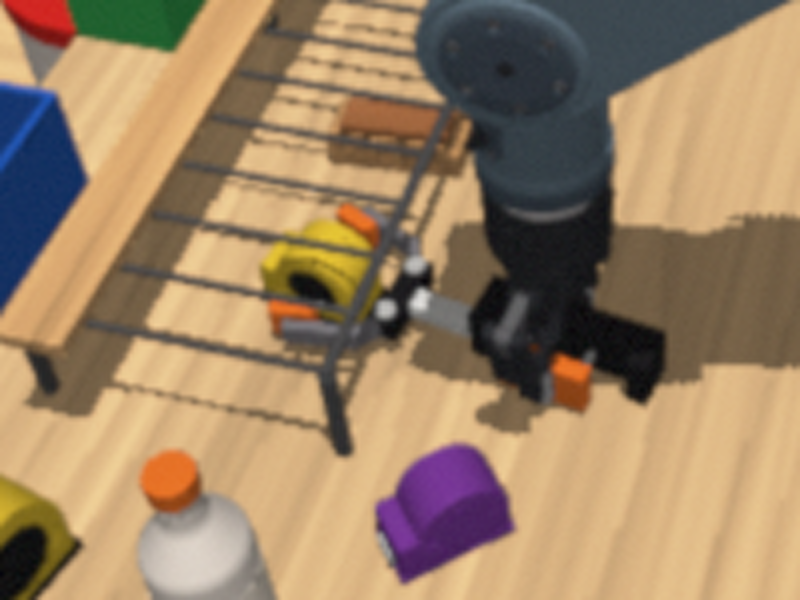

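View pics/scene8.png

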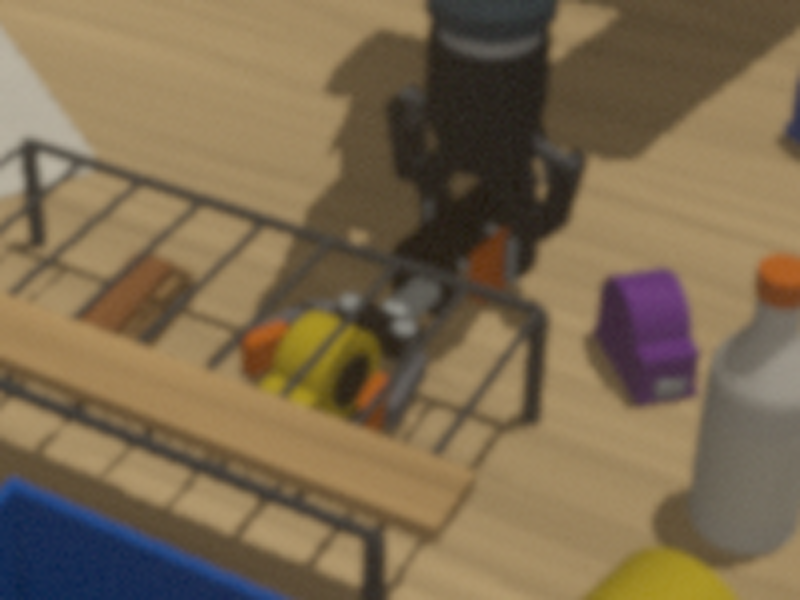

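The jaws straddle the tape, so I'll squeeze.

Emit:
{"op": "move_arm", "data": {"rows": "0 0 0 0 0 0 0.62;0 0 0 0 0 0 0.6;0 0 0 0 0 0 0.58;0 0 0 0 0 0 0.56;0 0 0 0 0 0 0.54;0 0 0 0 0 0 0.5;0 0 0 0 0 0 0.45;0 0 0 0 0 0 0.4;0 0 0 0 0 0 0.4;0 0 0 0 0 0 0.4"}}

```text
time_s: 13.35
eef_pos: [0.4894, 0.1676, 0.081]
eef_rot: [0.0, 0.759, 0.651, 0.0]
wrist_force: [-1.8, -0.2, 1.4]
opening: 0.523
```

```bash
python3 look.py 9
```

```text
[0.4894 0.1676 0.0809] toolx deg 81.17 op 0.5210574325901653 F [-1.6  0.5  0.6] q [ 0.1   0.38  1.88 -0.    0.88 -1.32] 13.45
side 91 158
scene 187 165
```

View pics/side9.png

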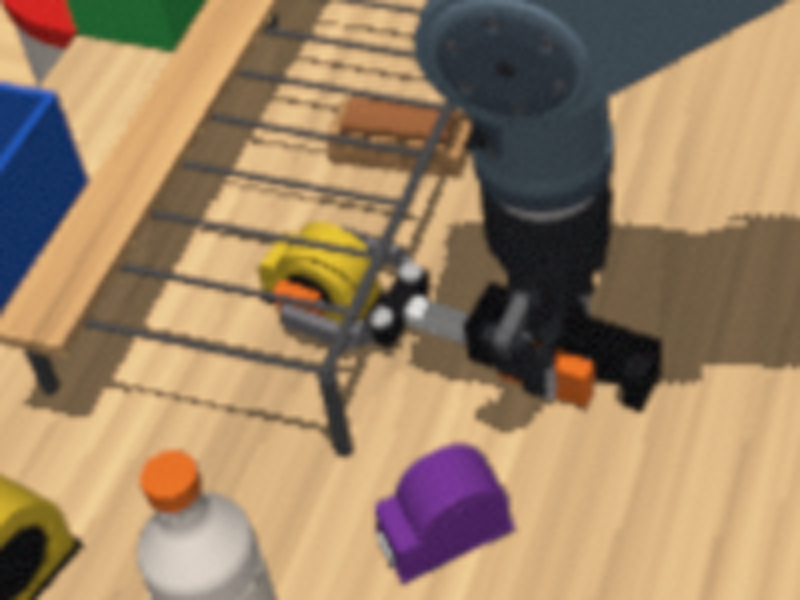

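View pics/scene9.png

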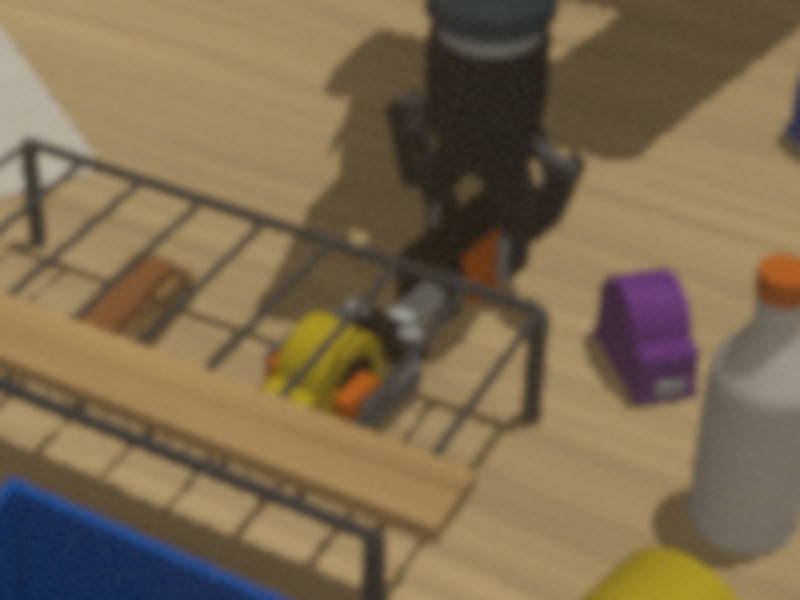

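Emit:
{"op": "move_arm", "data": {"rows": "0 -0.3 -0.1 0 0 0 0.4;0 -0.6 -0.1 0 0 0 0.4;0 -1 0 0 0 0 0.4;0 -1 0 0 0 0 0.4;0 -1 0 0 0 0 0.4;0 -1 0 0 0 0 0.4;0 -1 0 0 0 0 0.4;0 -1 0 0 0 0 0.4;0 -1 0 0 0 0 0.4;0 -1 0 0 0 0 0.4;0 -1 0 0 0 0 0.4;0 -1 0 0 0 0 0.4;0 -1 0 0 0 0 0.4;0 -1 0 0 0 0 0.4;0 -0.5 0 0 0 0 0.4;0 0 0 0 0 0 0.4;0 0 0 0 0 0 0.4"}}

```text
time_s: 15.2
eef_pos: [0.3573, 0.1883, 0.0831]
eef_rot: [0.0, 0.759, 0.651, 0.0]
wrist_force: [0.7, 0.1, -3.0]
opening: 0.523
```

```bash
python3 look.py 10
```

```text
[0.3575 0.1882 0.0831] toolx deg 81.17 op 0.5247067973705317 F [ 0.4 -0.8 -4.3] q [ 0.19  0.17  2.17 -0.    0.81 -1.23] 15.3
side 139 174
scene 218 140
```

View pics/side10.png

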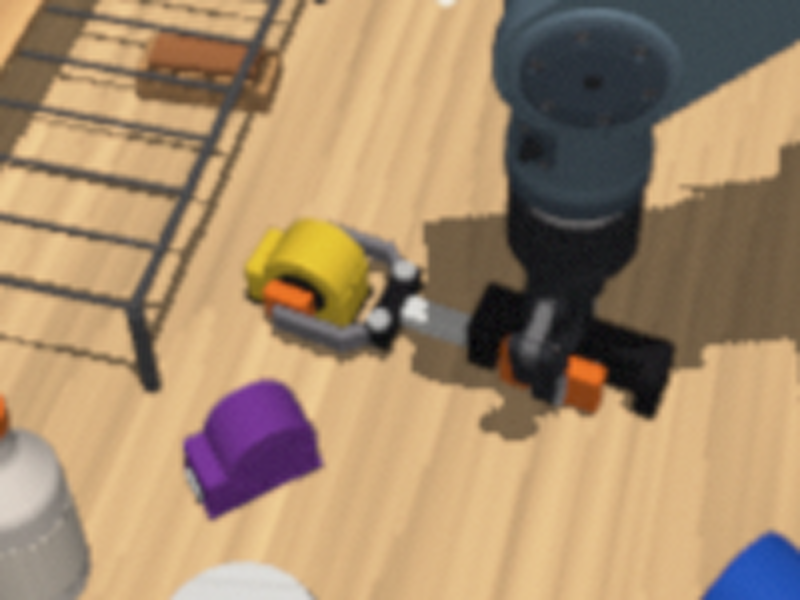

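View pics/scene10.png

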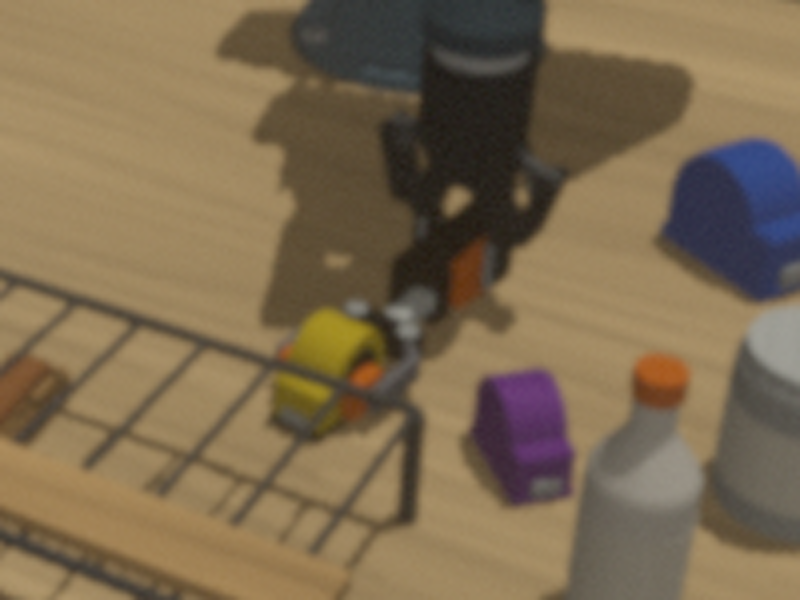

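Emit:
{"op": "move_arm", "data": {"rows": "0 0 -0.4 0 0 2 0.4;0 0 -0.3 0 0 4 0.4;0 0 0 0 0 5 0.4;0 0 0 0 0 5 0.4;0 0 0 0 0 5 0.4;0 0 0 0 0 3 0.4;0 0 0 0 0 1.2 0.4;0 0 0 0 0 0 0.4"}}

```text
time_s: 16.15
eef_pos: [0.3571, 0.1882, 0.0899]
eef_rot: [0.0, 0.883, 0.469, 0.0]
wrist_force: [-0.4, 0.3, -2.9]
opening: 0.52
```

Emit:
{"op": "move_arm", "data": {"rows": "-0.7 0.5 0 0 0 0 0.4;-1.5 1.1 0 0 0 0 0.4;-2.2 1.6 0 0 0 0 0.4;-2.2 1.6 0 0 0 0 0.4;-2.2 1.6 0 0 0 0 0.4;-2.2 1.6 0 0 0 0 0.4;-2.2 1.6 0 0 0 0 0.4;-2.2 1.6 0 0 0 0 0.4;-2.2 1.6 0 0 0 0 0.4;-2.2 1.6 0 0 0 0 0.4;-2.2 1.6 0 0 0 0 0.4;-2.2 1.6 0 0 0 0 0.4;-2.2 1.6 0 0 0 0 0.4;-1.7 1.3 0 0 0 0 0.4;-1.2 0.9 0 0 0 0 0.4;-0.7 0.5 0 0 0 0 0.4;0 0 0 0 0 0 0.4;0 0 0 0 0 0 0.4;0 0 0 0 0 0 0.4"}}

```text
time_s: 18.05
eef_pos: [0.3702, -0.1819, 0.0896]
eef_rot: [-0.001, 0.883, 0.47, -0.0]
wrist_force: [0.6, -0.0, -3.8]
opening: 0.518
```

```bash
python3 look.py 11
```

```text
[ 0.3704 -0.1821  0.0898] toolx deg 56.04 op 0.5203361792999839 F [-0.4 -0.4 -3.2] q [-0.75  0.17  2.14  0.    0.83 -1.72] 18.15
side 167 77
scene 100 104
```

View pics/side11.png

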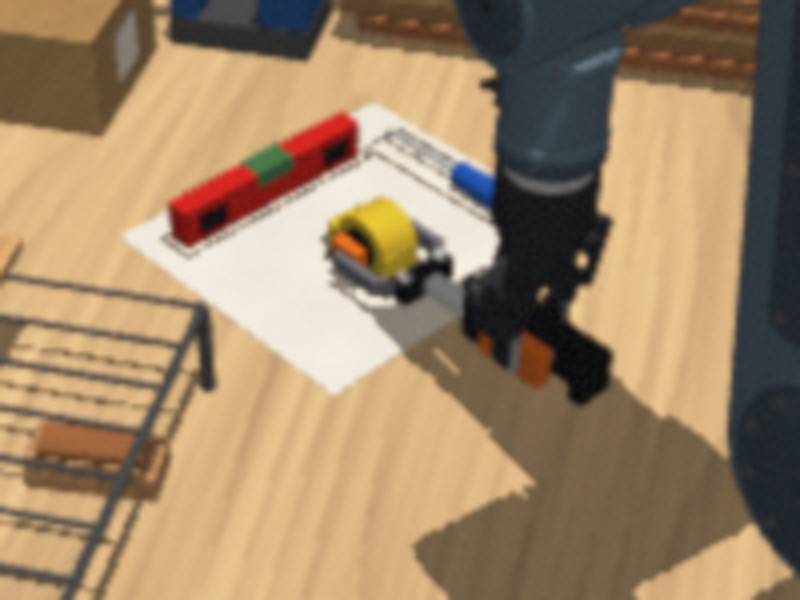

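View pics/scene11.png

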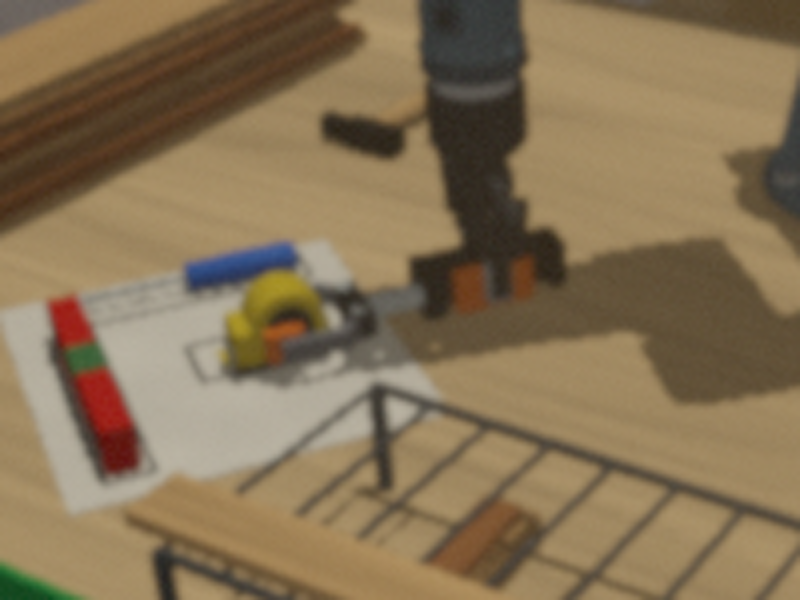

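```bash
python3 - <<'E'
from h import *
a=cam("scene");b=cam("side")
cen={}
for nm,c in(("scene",a),("side",b)):
  for r in ctrl.trace(nm,"tape"):
    m=r["region"];ys,xs=np.nonzero(m);w=px2w(c,xs.mean(),ys.mean(),.04)
    if w[1]<-.1: cen.setdefault(nm,(xs.mean(),ys.mean()));print(nm,r["confidence"],r["bbox"],len(xs))
print(tri(a,cen["scene"],b,cen["side"]))
i=cv2.imread("pics/scene0.png");cv2.imwrite("pics/spA.png",cv2.resize(i[160:240,95:215],None,fx=6,fy=6,interpolation=cv2.INTER_CUBIC))
i=cv2.imread("pics/side0.png");cv2.imwrite("pics/spB.png",cv2.resize(i[100:175,195:315],None,fx=6,fy=6,interpolation=cv2.INTER_CUBIC))
E
```

```text
scene 0.67 [155.4, 171.1, 180.3, 200.3] 411
side 0.73 [248.3, 128.7, 273.2, 146.1] 278
side 0.17 [275.4, 132.2, 280.5, 142.1] 31
(array([ 0.5110724 , -0.28106174,  0.03290664]), np.float64(0.002872869625787464))
```

View pics/spA.png

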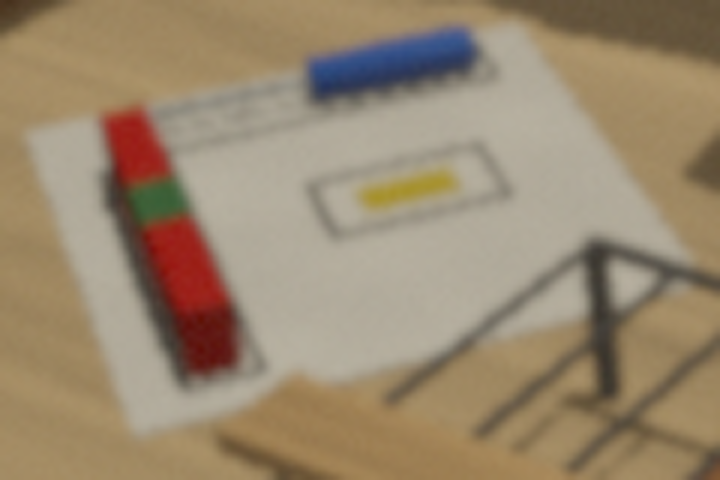

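View pics/spB.png

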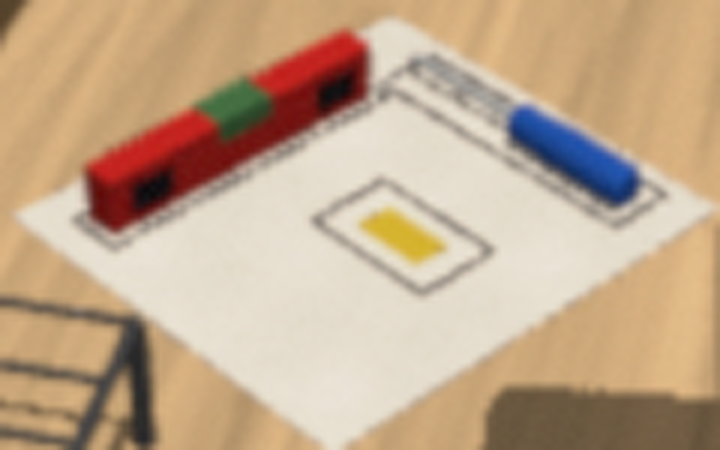

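```bash
python3 - <<'E'
from h import *
a=cam("scene");b=cam("side")
A=lambda p:(p[0]/6+95,p[1]/6+160);B=lambda p:(p[0]/6+195,p[1]/6+100)
mod=[(.046,-.029,0),(-.046,-.029,0),(-.046,.029,0),(.046,.029,0)]
for c,F,p in((a,A,[(310,186),(484,145),(510,192),(335,237)]),(b,B,[(382,180),(493,248),(422,294),(314,220)])):
    s,r=fit(c,mod,[F(q) for q in p],[.516,-.3,-.6]);print(s.round(4),np.degrees(s[2]).round(1),r.round(1).tolist())
E
```

```text
[ 0.5173 -0.2936 -0.5919] -33.9 [[-0.5, -0.5], [-0.1, -0.4], [0.9, 0.5], [-0.1, 0.2]]
[ 0.5149 -0.3025 -0.5709] -32.7 [[0.1, -0.5], [0.6, 0.3], [0.1, 0.2], [-0.9, -0.1]]
```

Emit:
{"op": "move_arm", "data": {"rows": "-0.4 0.5 0 0 0 0 0.4;-0.5 0.6 0 0 0 0 0.4;-0.3 0.4 0 0 0 0 0.4;0 0 0.2 0 0 0 0.4;0 0 0.2 0 0 0 0.4;0 0 0.2 0 0 0 0.4;0 0 0.1 0 0 0 0.4;0 0 0.1 0 0 0 0.4;0 0 0 0 0 0 0.4;0 0 0 0 0 0 0.4;0 0 0 0 0 0 0.4"}}

```text
time_s: 19.6
eef_pos: [0.3764, -0.2013, 0.082]
eef_rot: [0.0, 0.883, 0.469, 0.0]
wrist_force: [-0.6, -0.1, -2.2]
opening: 0.524
```

```bash
python3 look.py 12; python3 - <<'E'
from h import *
a=cam("scene");b=cam("side");cen={}
for nm,c in(("scene",a),("side",b)):
  for r in ctrl.trace(nm,"tape"):
    m=r["region"];ys,xs=np.nonzero(m);w=px2w(c,xs.mean(),ys.mean(),.04)
    if w[1]<-.1: cen.setdefault(nm,(xs.mean(),ys.mean()))
print(tri(a,cen["scene"],b,cen["side"]))
E
```

```text
[ 0.3763 -0.2013  0.082 ] toolx deg 55.98 op 0.5197461378666798 F [-0.4 -0.3 -2.4] q [-0.77  0.21  2.11  0.    0.82 -1.75] 19.7
side 166 74
scene 94 106
(array([ 0.48707225, -0.13303387,  0.11768738]), np.float64(0.06411734216316979))
```

View pics/side12.png

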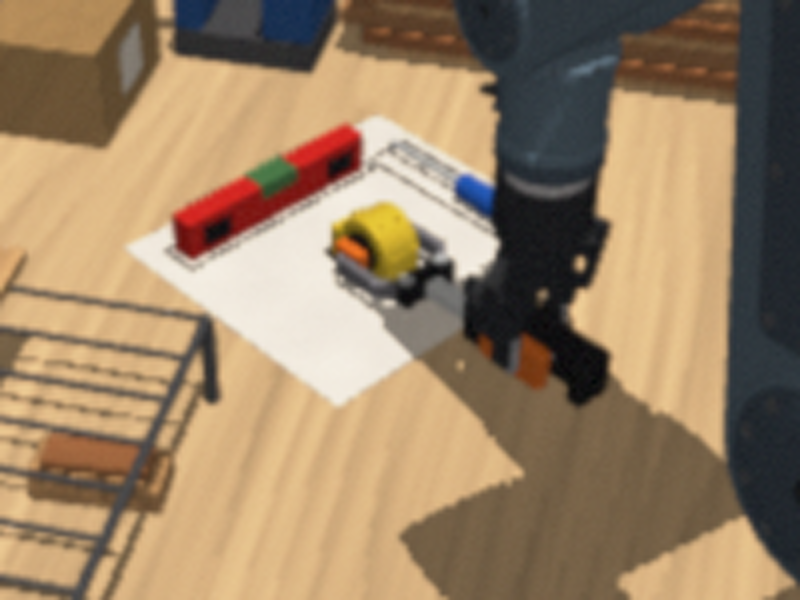

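View pics/scene12.png

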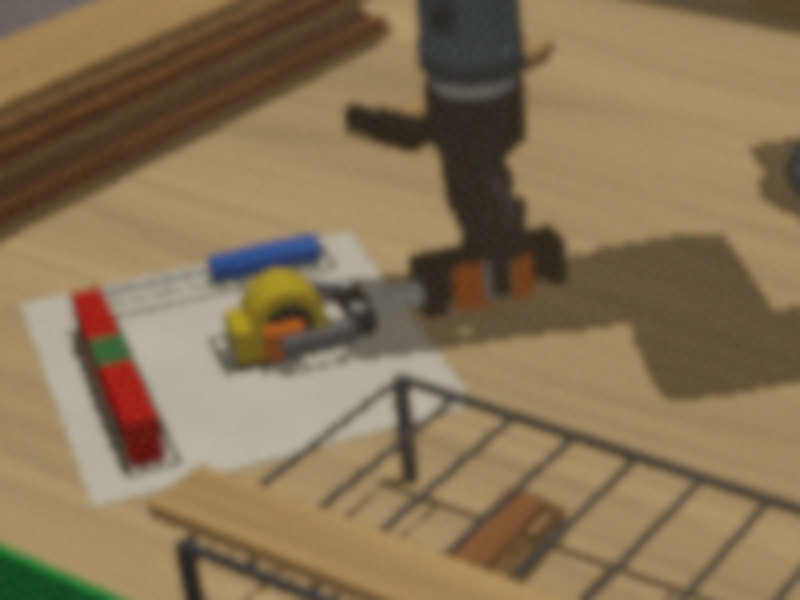

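Emit:
{"op": "move_arm", "data": {"rows": "0 0 0.1 0 0 0 0.4;0 0 0.1 0 0 0 0.4;0 0 0 0 0 0 0.4;0 0 0 0 0 0 0.4"}}

```text
time_s: 20.35
eef_pos: [0.3765, -0.2015, 0.0805]
eef_rot: [0.0, 0.883, 0.469, 0.0]
wrist_force: [-3.1, 2.6, 8.7]
opening: 0.519
```

```bash
python3 - <<'E'
from h import *
for nm,sp in(("scene",(.5173,-.2936,-.5919)),("side",(.5149,-.3025,-.5709))):
    c=cam(nm);im=cv2.resize(c["color"],None,fx=8,fy=8,interpolation=cv2.INTER_CUBIC)
    box=[(.036,.019),(.036,-.019),(-.036,-.019),(-.036,.019)]
    def poly(pts,col):
        p=((w2px(c,pts)+.5)*8-.5).astype(int);cv2.polylines(im,[p.reshape(-1,1,2)],True,col,1)
    poly(pose2(*sp,[(.046*s,.029*t,0) for s,t in[(1,1),(1,-1),(-1,-1),(-1,1)]]),(255,0,0))
    for z in(0,): poly(pose2(*sp[:2],np.radians(-34),[(x,y,z) for x,y in box]),(0,255,0))
    p=(w2px(c,[.516,-.298,.03])[0]*8).astype(int);cv2.imwrite(f"pics/ov_{nm}.png",im[p[1]-220:p[1]+220,p[0]-300:p[0]+300])
E
```

```text
(no output)
```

View pics/ov_scene.png

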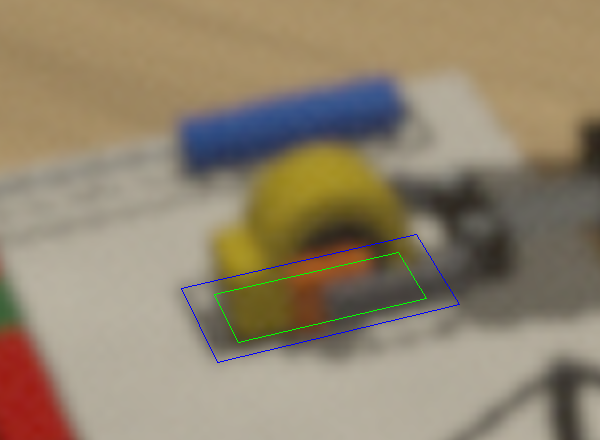

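View pics/ov_side.png

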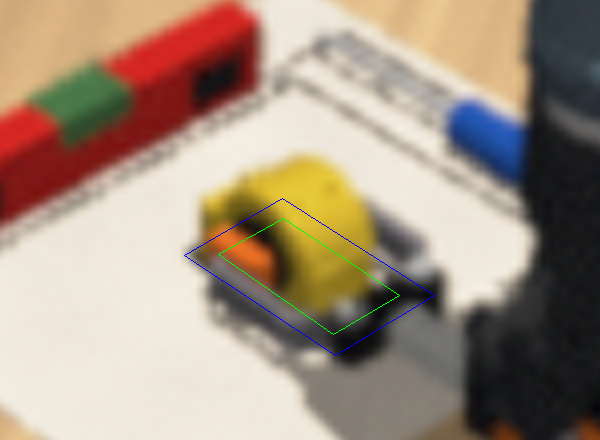

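Both overlays show the tape inside the outline within about 5 mm, and the force shows contact with the sheet. I'll ease off slightly and release slowly.

Emit:
{"op": "move_arm", "data": {"rows": "0 0 -0.1 0 0 0 0.4;0 0 0 0 0 0 0.5;0 0 0 0 0 0 0.54;0 0 0 0 0 0 0.57;0 0 0 0 0 0 0.6;0 0 0 0 0 0 0.63;0 0 0 0 0 0 0.66;0 0 0 0 0 0 0.7;0 0 0 0 0 0 0.75;0 0 0 0 0 0 0.85;0 0 0 0 0 0 1;0 0 0 0 0 0 1;0 0 0 0 0 0 1;0 0 0 0 0 0 1"}}

```text
time_s: 21.85
eef_pos: [0.3763, -0.2013, 0.0809]
eef_rot: [0.0, 0.883, 0.469, -0.0]
wrist_force: [0.6, -0.3, 0.0]
opening: 1.002
```

```bash
python3 look.py 13
```

```text
[ 0.3763 -0.2013  0.0809] toolx deg 55.98 op 0.9987824208013064 F [ 0.4 -1.  -0. ] q [-0.77  0.21  2.11  0.    0.82 -1.75] 21.95
side 166 75
scene 94 106
```

View pics/w13.png

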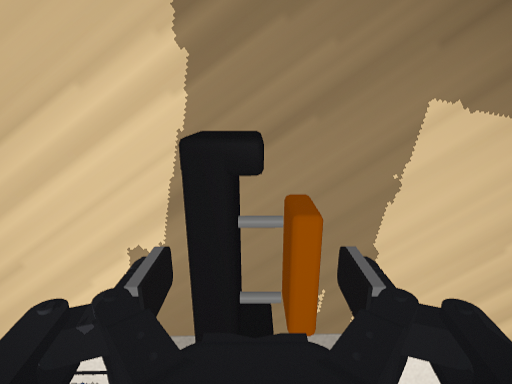

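View pics/side13.png

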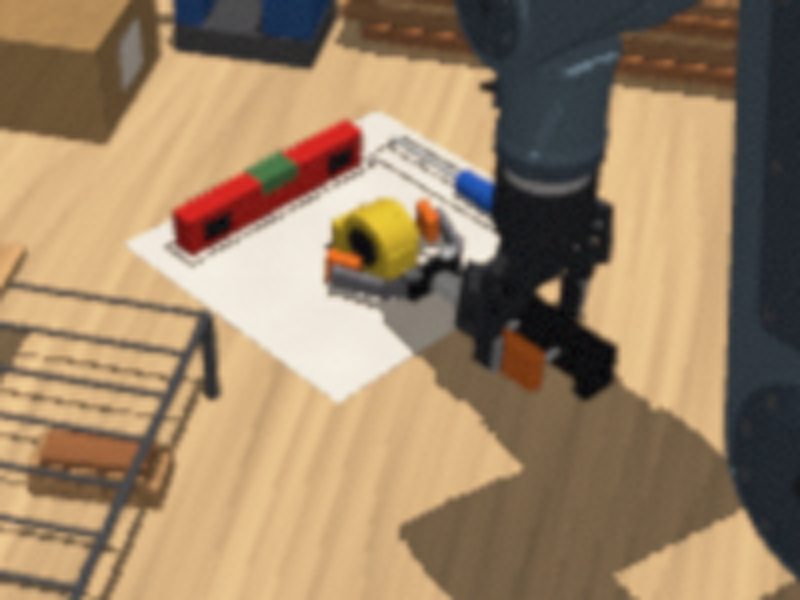

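Released: the jaws are open and the tape is standing. I'll lift straight up, then look down on it.

Emit:
{"op": "move_arm", "data": {"rows": "0 0 -0.6 0 0 0 1;0 0 -1.5 0 0 0 1;0 0 -3 0 0 0 1;0 0 -4 0 0 0 1;0 0 -4 0 0 0 1;0 0 -4 0 0 0 1;0 0 -4 0 0 0 1;0 0 -3 0 0 0 1;0 4 0 0 0 0 1;0 4 0 0 0 0 1;0 4 0 0 0 0 1;0 3 0 0 0 0 1;0 0 0 0 0 0 1;0 0 0 0 0 0 1;0 0 0 0 0 0 1"}}

```text
time_s: 23.5
eef_pos: [0.4998, -0.2846, 0.3219]
eef_rot: [-0.0, 0.883, 0.469, -0.0]
wrist_force: [-0.1, 0.5, 0.8]
opening: 1.0
```

```bash
python3 look.py 14; python3 - <<'E'
from h import *
c=cam("wrist");s=(.516,-.298,np.radians(-33.3))
im=cv2.resize(c["color"],None,fx=6,fy=6,interpolation=cv2.INTER_CUBIC)
p=(w2px(c,[.516,-.298,0])[0]*6).astype(int);print(p/6)
cv2.imwrite("pics/w14b.png",im[max(p[1]-290,0):p[1]+290,max(p[0]-380,0):p[0]+380]);print(p-[380,290])
E
```

```text
[ 0.4999 -0.2847  0.3223] toolx deg 55.98 op 0.9976894678464866 F [-0.2  0.5 -0.1] q [-0.72  0.17  1.59  0.    1.39 -1.7 ] 23.6
side 133 0
scene 30 37
[252.66666667 181.16666667]
[1136  797]
```

View pics/w14.png

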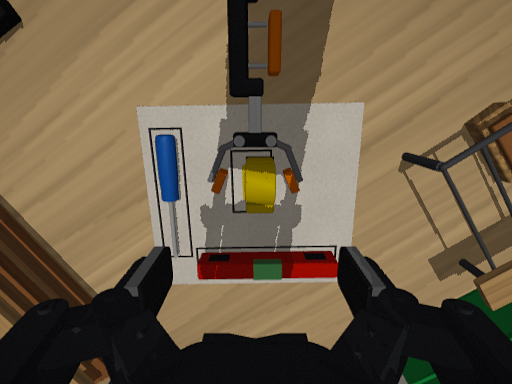

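View pics/w14b.png

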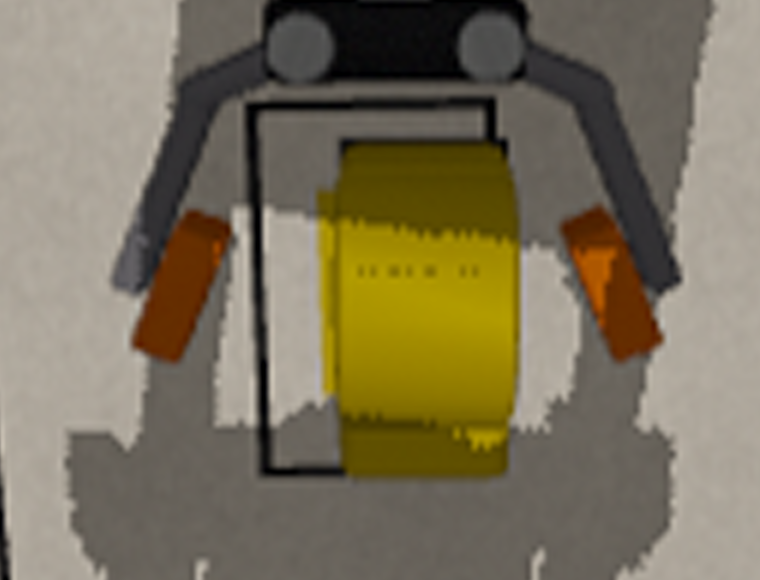

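View pics/side14.png

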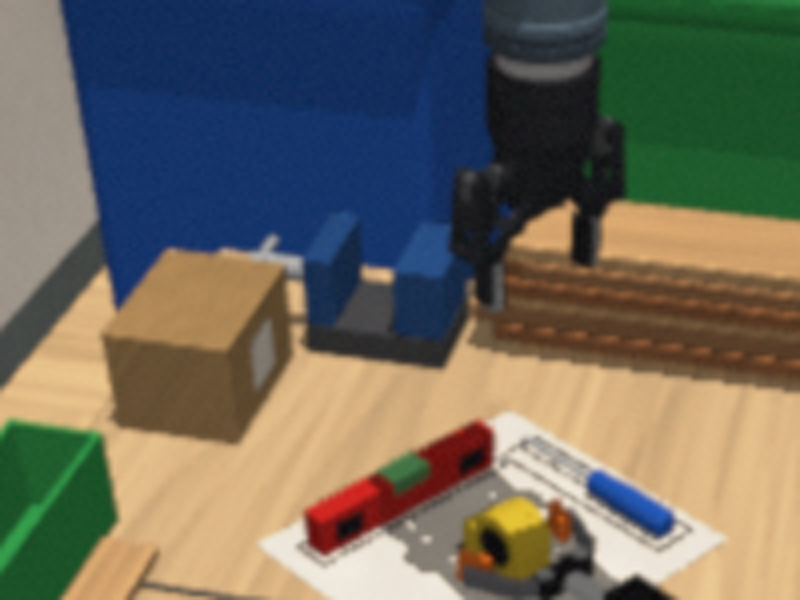

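```bash
python3 - <<'E'
from h import *
c=cam("wrist");B=lambda p:((p[0]+1136)/6,(p[1]+797)/6)
s,r=fit(c,[(-.046,-.029,0),(-.046,.029,0),(.046,-.029,0)],[B(p) for p in[(252,105),(492,102),(267,471)]],[.516,-.298,-.58]);print("spot",s.round(4),r.round(2).tolist())
a=px2w(c,*B((340,143)),0);b=px2w(c,*B((504,145)),0);d=(b-a)[:2];w=np.linalg.norm(d);n=np.array([d[1],-d[0]])/w;ct=(a[:2]+b[:2])/2+.036*n
print("tape width",w,"yaw",np.degrees(np.arctan2(n[1],n[0])),"ctr",ct,"offset",np.linalg.norm(ct-s[:2]),"spot yaw",np.degrees(s[2]))
# reacher jaw clear & pose checks
P=lambda p,z:px2w(c,*B(p),z)[:2]
print("piv dist",np.linalg.norm(P((300,47),.036)-P((492,47),.036)),"pad inner gap",np.linalg.norm(P((228,235),.034)-P((563,230),.034)),np.linalg.norm(P((180,360),.034)-P((612,360),.034)))
for q in["level","driver"]:print(q,[ (d["confidence"],d["bbox"]) for d in ctrl.look_for("wrist",q)][:1])
s0=cv2.imread("pics/scene0.png");s1=cam("scene")["color"];cv2.imwrite("pics/fin.png",s1)
E
```

```text
spot [ 0.517  -0.2993 -0.5743] [[-0.61, -0.2], [1.39, -0.56], [-0.33, 1.45]]
tape width 0.03802369243790622 yaw -34.75886772668081 ctr [ 0.5222604  -0.29123379] offset 0.009666538882337067 spot yaw -32.902631045182986
piv dist 0.03976767814091769 pad inner gap 0.07203255353410117 0.09498532973120512
level [(0.92, [196.8, 252.1, 340.8, 280.3])]
driver [(0.9, [153.3, 134.4, 178.5, 254.3])]
```

View pics/fin.png

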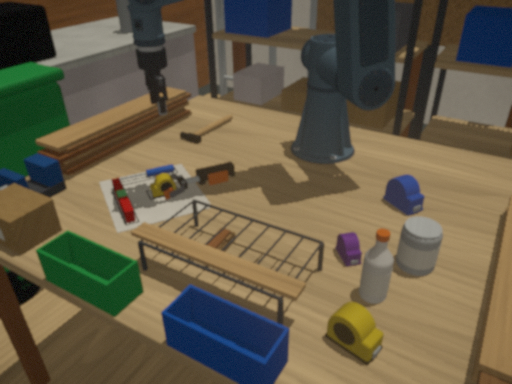

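The tape is 9.7 mm off the outline centre (20 mm allowed) and about 2° off in yaw. Its measured width comes out at 38.0 mm, as it should. The pads are 72 mm apart, so the trigger is free, and the other things are where they were. Handing in.

```bash
python3 -c "
from bench import ctrl
print(ctrl.hand_in()); print(ctrl.get_obs()['time_s'])"
```

```text
the job is handed in; nothing more can be done
None
the job is handed in; nothing more can be done
```

I gripped the tape with the reacher under the rack and drew it clear. I then carried it to its outline on the layout sheet, released the trigger and backed the arm away. The job was handed in at about 24 s of the 46 s allowed; it reports no verdict.

**Last checks (wrist camera and pictures):**
- **Tape:** it stands upright, about 10 mm from the outline's centre (20 mm allowed) and about 2° off its direction. Nearly all of that offset is sideways, towards the free side, so one edge sits about on the outline's line. I left it rather than grip it again.
- **Reacher:** it lies flat on its side. The pads are about 72 mm apart, so the trigger is free. I judged the flatness from the pictures and did not measure it.
- **Other things:** the sanding block, level, screwdriver, glue bottle and tin look unmoved in the pictures. I did not measure their positions again.

**Disagreements along the way:**
- The scene and side cameras differed by about 9 mm on the outline's position. The final wrist view, (0.517, −0.299), fell between them.
- After the last shift before release, the automatic tape detection gave an impossible position. I discarded it and used overlays on the pictures instead.

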